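# Proof-pull a sealed canister lid, then crack it open

### The job

Test the seal of the canister with the blue lid: grip the orange T-bar of the spring gauge on its lid and pull it straight up until the gauge reads about 20 mm (the sleeve's rim is within the green band of the stem), and keep it there for a second with the lid still sealed. Then pull on until the sticky seal gives way, and without letting the lid fly far up, settle it level right above the canister with a gap of about 2 cm under it, carried by your grip alone. Finish while still holding it there, do not put it back or let go, and leave the other things on the bench where they stand.

Things in the scene. Friction and masses are not known exactly. Their poses are not given: they have to be found in the camera images.
- canister: clear round canister, fixed, 112 mm wide (grey foot 116), 95 mm tall, amber vials inside. Origin: centre of its underside, z up. Its seal holds the lid until the upward pull reaches some 10 to 17 N, then lets go suddenly, and the gauge's spring snaps the lid up towards the bar; the lid is clear of the seal once it has risen 11 mm.
- lid: blue round lid, 116 mm wide, 9 mm thick, loose, about 0.25 kg with its gauge (up to 30% off), stuck by a rubber plug 20 mm deep. Origin: centre of the disc's underside, on the canister's rim (95 mm above the bench) while sealed; z up. An aluminium sleeve 30 mm wide stands on it, from 9 to 42 mm above the origin.
- gauge_grip (a point): centre of the orange T-bar of the spring gauge on the lid, 65 mm above the lid's origin when the gauge reads 0 (160 mm above the bench). The bar is 64 mm long along the lid's y, 14 mm thick along its x, 30 mm tall; between bar and sleeve 8 mm of the 12 mm thick stem show at rest. Axes as the lid's.
- gauge (a joint): reading of the spring gauge in m: how far the T-bar is pulled up out of the sleeve, 0 at rest to 0.055 (stop). Spring: 1 N preload plus 300 N/m, so 7 N at 0.020; damped. The stem's green band is at the sleeve's rim from 0.016 to 0.024, white stem above it, red below. With the lid hanging free it reads about 0.004.
- spare: another clear canister with a grey lid and black knob, fixed, 116 mm wide, 112 mm tall; not to be used. Origin: centre of its underside.
- jar_a: greenish glass jar, 64 mm wide, 85 mm tall; loose, to be left alone. Origin: centre of its underside.
- jar_b: clear glass jar, 64 mm wide, 85 mm tall; loose, to be left alone. Origin: centre of its underside.
- bottle: amber bottle, 56 mm wide, 130 mm tall; loose, to be left alone. Origin: centre of its underside.
- bowl: steel bowl, 130 mm wide, 70 mm tall; loose, to be left alone. Origin: centre of its underside.
- marker: red marker pen, 115 mm long (its x), 12 mm thick; loose, to be left alone. Origin: centre of its underside.
- spatula: spatula, 200 mm long (its x); loose, to be left alone. Origin: centre of its underside.
Things that resemble listed ones, but are neither listed nor needed, are in the scene too. What is shaped like the lid but purple is not meant.

How it is judged (in metres and radians):
On the way, in this order (a step that is already met when the one before it is completed fails the run):
1. gauge held within the green band (16 to 24 mm) for 0.8 s, lid still sealed (risen under 2 mm) (value of joint gauge between 0.016 and 0.024 m and z of lid in the frame of canister below 0.097 m), for 0.8 s.
2. seal broken: lid clear of the canister, risen over 11 mm (z of lid in the frame of canister above 0.106 m and contact force between lid and the fingers above 0.5 N), for 0.1 s.
At the end, for the whole second after the job is handed in: The fingers hold the lid by contact, still, level within 0.2 rad, centred over the canister within 20 mm, its underside 12 to 32 mm above the canister's rim, not touching the canister (z of lid in the frame of canister between 0.107 and 0.127 m and horizontal distance between lid and canister below 0.02 m and angle between lid's own z axis and vertical below 0.2 rad and contact force between lid and the fingers above 0.5 N and contact force between lid and canister below 0.2 N and linear speed of lid below 0.03 m/s); the arm keeps its last pose, push and grip.
It fails at once if the lid flies more than 80 mm above its seat (z of lid in the frame of canister above 0.175 m).
It fails at once if a jar, the bottle, bowl, marker or spatula is moved more than 20 mm (distance of any of jar_a, jar_b, bottle, bowl, marker, spatula from where it was at the start of the episode above 0.02 m).
It also fails if it takes over 45 s, if anything falls off the work surface, if the arm or the gripper's body presses on something with over 40 N, if the wrist force passes 120 N, or if a joint passes its speed limit or range.

### The arm

A 6-joint arm with a two-finger parallel gripper is mounted at the origin on the work surface. World frame = base frame: x ahead of the robot, y to its left, z up, the work surface at z = 0. Lengths are in m, angles in degrees, forces in N, time in s.
With the tool pointing down it reaches from about 0.4 to 0.825 m from the base axis. Payload 7 kg.
Tool frame: the origin (TCP) lies midway between the tips of the shut fingers; the grasp point (between the pads) lies 19 mm behind it; z points along the fingers, y is the direction in which the jaws open and shut (so a half turn about z gives the same grasp; the last joint's range is limited). The gripper opens to 88 mm and grips with 3 to 60 N. Pads are 19 mm wide; open, the fingers measure 130 mm over their backs; the gripper's body (78 mm by 193 mm) begins 47 mm behind the grasp point.
Start: joints at [93.226, 20.546, 0.682, 0, -70.136, -16.507], TCP at [0.155, 0.657, 0.227] pointing down, gripper open.
Joint ranges: [-176.03, 176.03], [-82.01, 121.73], [-58.28, 71.71], [-173.87, 95.51], [-174.79, -0.11], [-173.66, 173.66]. Speed limits (degrees/s): [136.94, 136.94, 172.46, 180, 180, 180].

### API

Orientations are given as a 3x3 rotation matrix whose columns are the frame's x, y, z axes.
In Python, from rig import robot gives the robot as it stands. Calls block until the motion is done:
- robot.goto(position, orientation): joint-space move of the TCP to a pose.
- robot.servo_line(position, ori=None, speed=0.15): straight line of the TCP; ori=None keeps the orientation; speed is the mean speed in m/s.
- robot.movej(angles): joint-space move.
- robot.move_gripper(opening): opening from 0.0 (shut) to 1.0 (fully open); the grip force is fixed at half the most; returns when the fingers have stopped.
- robot.dwell(seconds).
- robot.ik(position, orientation): joint angles nearest the present ones, or None.
- robot.grab_frame(name): name is "side" or "top"; returns (picture, depth): 400x640x3 uint8, red, green, blue; 400x640 float32, m along the optical axis (not along the pixel's ray), 0 where there is no reading.
- robot.camera_info(name): a dict with "vfov" (degrees; the focal length in pixels is half the picture's height over the tangent of half this angle, whatever the lens; pixels are square), "cx", "cy" (the principal point, pixels), "view" (4x4, takes a point from world to camera coordinates). Camera axes: x right, y down, z forward; pixel columns grow to the right and rows downward; lengths in m; the calibration is good to about 2 mm. A picture is of the moment at which its call begins. camera_info takes no time and is no camera call.
A pose or a line that the arm cannot do raises robot.Unreachable and nothing moves.
- robot.job_done(): hands the job in, once; it reports no verdict.
Readings, each from a call of its own:
- robot.read_t(): time.
- robot.read_qpos(): joint angles.
- robot.read_qvel(): joint speeds.
- robot.read_effort(): joint torques, N m.
- robot.read_position(): TCP position.
- robot.read_tcp_rot(): TCP orientation.
- robot.read_force(): force on the tool from outside, world axes, zero at the start.
- robot.read_ft_torque(): the same for the moment, N m.
- robot.read_grip_width(): opening from 0.0 (shut) to 1.0 (fully open).
Only numpy, scipy, OpenCV 4.12 (cv2) and the standard library are available. Lean on these libraries where they do the work, as an engineer would, in place of code of your own. Each camera call takes 0.05 s, during which the arm holds its last target. There are 200 camera calls.

## Working session

There is one attempt and no reset: what is moved stays moved. The work goes in short steps, each a Python script; the robot and the scene stay as the last script left them, time stands still between calls to the robot, and variables do not carry over. Pictures are saved under pics/ and viewed, about 8 in all and at most 12, crops included, and the job is handed in when it is done.

```bash
mkdir -p pics; ls
cat > h.py <<'E'
import numpy as np, cv2
from rig import robot
def grab(cam,name):
    p,d=robot.grab_frame(cam); cv2.imwrite(f'pics/{name}.png',p[:,:,::-1]); np.savez(f'pics/{name}.npz',p=p,d=d); return p,d
def cloud(cam,d):
    c=robot.camera_info(cam); h,w=d.shape; f=h/2/np.tan(np.radians(c['vfov'])/2)
    v,u=np.mgrid[:h,:w]; P=np.stack([(u-c['cx'])*d/f,(v-c['cy'])*d/f,d,np.ones_like(d)],-1)
    W=P@np.linalg.inv(np.array(c['view'])).T; W=W[...,:3]; W[d<=0]=np.nan; return W
E
python3 - <<'E'
from h import *
for c in('side','top'):
    p,d=grab(c,c+'0'); print(robot.camera_info(c))
print(robot.read_t(),robot.read_tcp_rot(),robot.read_force())
E
```

```text
pics
{'vfov': 55.32043024440665, 'cx': 316.35335684507663, 'cy': 202.02934135441998, 'view': array([[ 0.98078733, -0.19492998, -0.00764895, -0.57598735],
       [-0.11705248, -0.55667563, -0.82244207,  0.12539559],
       [ 0.15606063,  0.80753609, -0.56879745,  0.89967981],
       [ 0.        ,  0.        ,  0.        ,  1.        ]])}
{'vfov': 55.37014850776774, 'cx': 320.32912815735637, 'cy': 200.43772262719372, 'view': array([[ 2.12371206e-03, -9.99875510e-01, -1.56350243e-02,
        -7.24673408e-02],
       [-9.88519938e-01,  2.63000695e-04, -1.51090246e-01,
         5.87965000e-01],
       [ 1.51075549e-01,  1.57764055e-02, -9.88396319e-01,
         8.21759375e-01],
       [ 0.00000000e+00,  0.00000000e+00,  0.00000000e+00,
         1.00000000e+00]])}
0.1 [[ 9.73230417e-01 -2.29831487e-01 -2.06732308e-04]
 [-2.29831534e-01 -9.73229264e-01 -1.50517413e-03]
 [ 1.44738477e-04  1.51239485e-03 -9.99998846e-01]] [0.17696131 0.26355292 0.39137721]
```

View pics/side0.png

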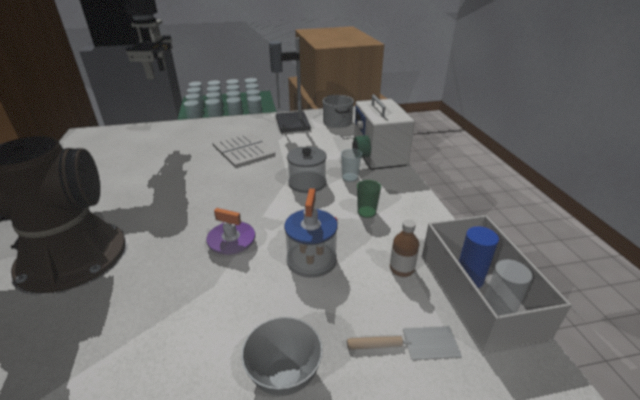

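View pics/top0.png

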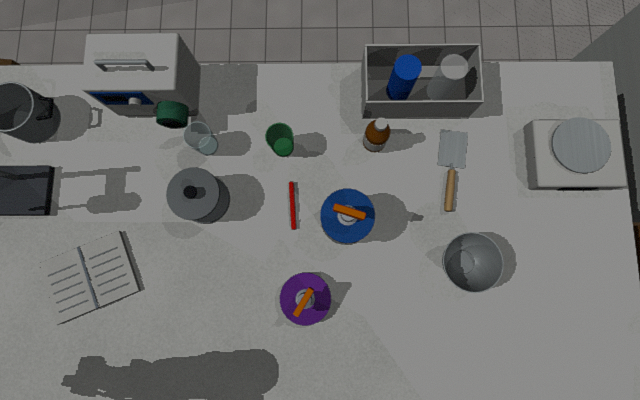

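The side view shows the blue lid at (311,225) with its orange bar at (311,205). The top view shows the lid at (348,216), with the bar running from about (334,207) to (365,217). The purple decoy is at (305,298). Next I'll measure the lid and bar.

```bash
cat > m.py <<'E'
from h import *
def measure(p,d,cam,boxes):
    W=cloud(cam,d); hsv=cv2.cvtColor(p,cv2.COLOR_RGB2HSV); H,S,V=[hsv[...,i].astype(int) for i in range(3)]
    u0,v0,u1,v1=boxes; M=np.zeros(H.shape,bool); M[v0:v1,u0:u1]=True
    bl=M&(H>100)&(H<122)&(S>120)&(V>40); og=M&(H<16)&(S>150)&(V>80)
    return W,bl,og
if __name__=='__main__':
  for cam,b in(('top',(310,180,385,250)),('side',(275,185,345,250))):
    z=np.load(f'pics/{cam}0.npz'); W,bl,og=measure(z['p'],z['d'],cam,b)
    print(cam,bl.sum(),og.sum())
    L=W[bl]; L=L[np.isfinite(L).all(1)]; z0=np.median(L[:,2]); T=L[abs(L[:,2]-z0)<.006].astype(np.float32)
    (c,r)=cv2.minEnclosingCircle(T[:,:2].copy()); print('lid z',z0,'circle',c,r,'median',np.median(T,0))
    O=W[og]; O=O[np.isfinite(O).all(1)]; print('bar z pct',np.percentile(O[:,2],[2,25,50,75,98]))
    t=O[O[:,2]>.165]; t=t[t[:,2]<.19].astype(np.float32); print('bar',cv2.minAreaRect(t[:,:2].copy()),t.mean(0),len(t))
    # table check
    print('table z',np.nanmedian(W[300:330,380:420,2]))
E
python3 m.py
```

```text
top 1812 139
lid z 0.10419889230894408 circle (0.5476857423782349, -0.12946903705596924) 0.057094745337963104 median [ 0.54355425 -0.12865116  0.1041989 ]
bar z pct [0.17080118 0.17353273 0.17457006 0.17568088 0.17695752]
bar ((0.5479806065559387, -0.12898336350917816), (0.06305469572544098, 0.013441837392747402), 72.29190063476562) [ 0.5483969  -0.12850562  0.1745216 ] 139
table z 0.00019233251614347857
side 719 69
lid z 0.10435326413198975 circle (0.5485320091247559, -0.13147740066051483) 0.055129047483205795 median [ 0.5318996  -0.13806583  0.10435326]
bar z pct [0.17375194 0.17459642 0.1751938  0.17577778 0.17674749]
bar ((0.5494879484176636, -0.13064977526664734), (0.057273950427770615, 0.009005619212985039), 73.12471008300781) [ 0.5493614  -0.13116255  0.1752331 ] 69
table z 0.00038355265130246563
```

Run:
```python
from h import *
W=cloud('top',np.load('pics/top0.npz')['d']); r=np.hypot(W[...,0],W[...,1]); a=np.degrees(np.arctan2(W[...,1],W[...,0]))
for lo,hi in((.35,.7),(.7,.8)):
  for k in range(-30,110,20):
    m=(r>lo)&(r<hi)&(a>k)&(a<k+20); print(lo,k,np.round(W[...,2][m].max(),3) if m.any() else None)
c=np.array([.548,-.1295]); t=np.radians(72.5)
for s in(1,-1):
  y=s*np.array([np.sin(t),-np.cos(t),0]); z=np.array([0,0,-1.]); R=np.stack([np.cross(y,z),y,z],1)
  for h in(.30,.144): print(s,robot.ik([*c,h],R))
```

```text
0.35 -30 0.178
0.35 -10 0.108
0.35 10 0.115
0.35 30 0.018
0.35 50 0.017
0.35 70 0.004
0.35 90 None
0.7 -30 0.133
0.7 -10 0.088
0.7 10 0.089
0.7 30 0.015
0.7 50 0.015
0.7 70 None
0.7 90 None
1 [  6.61868565   7.71902228  -6.88715199   0.         -75.39382573
 155.88131435]
1 [  6.61868565  14.0321864  -20.14169832   0.         -55.82611528
 155.88131435]
-1 [  6.61868565   7.71902228  -6.88715199   0.         -75.39382573
 -24.11868565]
-1 [  6.61868565  14.0321864  -20.14169832   0.         -55.82611528
 -24.11868565]
```

```bash
cat >> h.py <<'E'
t=np.radians(72.5); y=-np.array([np.sin(t),-np.cos(t),0]); z_=np.array([0,0,-1.]); R=np.stack([np.cross(y,z_),y,z_],1)
C=np.array([.548,-.1295])
def crop(name,b,k=6):
    p=cv2.imread(f'pics/{name}.png')[b[1]:b[3],b[0]:b[2]]; cv2.imwrite(f'pics/{name}_c.png',cv2.resize(p,None,fx=k,fy=k,interpolation=cv2.INTER_CUBIC))
E
python3 - <<'E'
from h import *
robot.move_gripper(1.0)
robot.goto([*C,.30],R); robot.servo_line([*C,.20],speed=.1); robot.dwell(.3)
print(robot.read_force()); robot.servo_line([*C,.144],speed=.06); robot.dwell(.3)
print(robot.read_t(),robot.read_position(),robot.read_force())
grab('side','side1'); crop('side1',(250,120,380,220))
E
```

```text
[ 0.09328428 -1.10743114  0.1394518 ]
6.2417 [ 0.54809799 -0.12947348  0.14423035] [0.25261387 0.29917245 0.10604706]
```

View pics/side1_c.png

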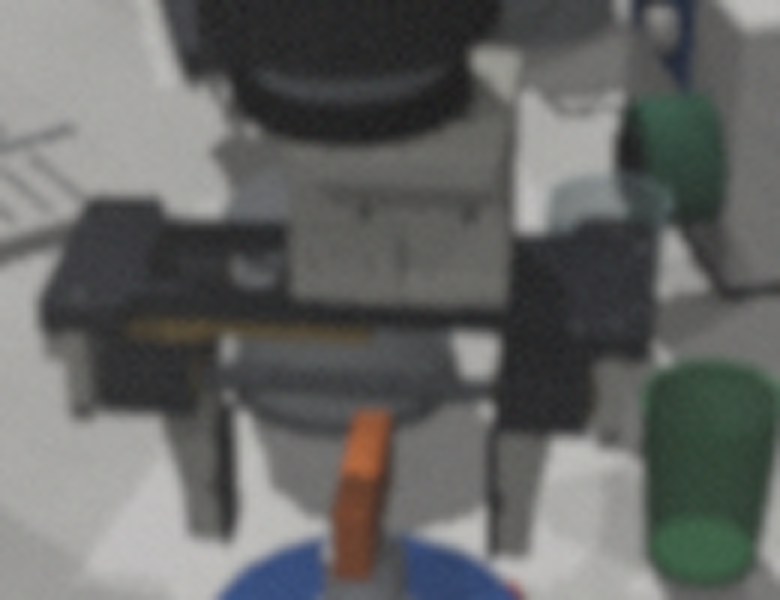

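The bar (crop x about 360) sits midway between the fingers (about 215 and 510), and the tips are level with its lower part. I'll close on it and pull to 20 mm in steps, checking the force as I go.

Run:
```python
from h import *
robot.move_gripper(0.0); robot.dwell(.3)
print('w',robot.read_grip_width()*.088,robot.read_position(),robot.read_force())
z0=robot.read_position()[2]
for k in(5,10,15):
    robot.servo_line([*C,.144+k*1e-3],speed=.02); robot.dwell(.25)
    print(k,robot.read_position()[2]-z0,robot.read_force(),robot.read_t())
grab('side','side2'); crop('side2',(250,130,380,230))
```

```text
w 0.014014538764728291 [ 0.54814494 -0.12950227  0.14404633] [ 0.6598803  -0.08249489 -0.02179563]
5 0.004817212677822619 [ 0.42299093  0.65161771 -2.44808339] 8.3917
10 0.009882855480599972 [ 0.95681445 -1.40036778 -3.83204895] 9.0417
15 0.014903731604979625 [ 0.30313821  0.09407096 -5.01768817] 9.6917
```

View pics/side2_c.png

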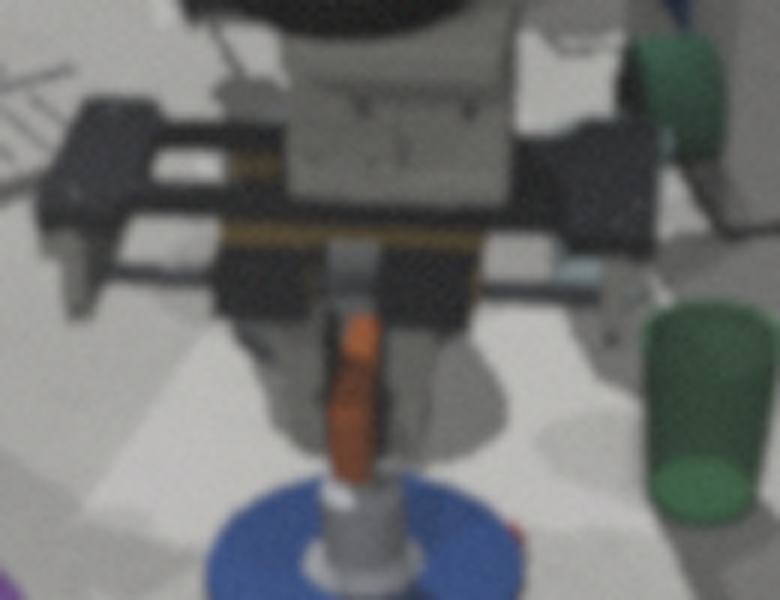

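The bar is gripped and the lid is seated. The force follows the spring law to within noise (5.0 N against 5.5 N expected at 15 mm).

Run:
```python
from h import *
robot.servo_line([*C,.164],speed=.015)
F=[]
for k in range(16): robot.dwell(.1); F.append(robot.read_force()[2])
F=np.array(F); print(F.mean(),F.std(),F[:8].mean(),F[8:].mean(),robot.read_position(),robot.read_t())
p,d=grab('side','side3'); crop('side3',(285,165,345,225),10)
from m import measure
for cam,b in(('side',(275,165,345,250)),):
    W,bl,og=measure(p,d,cam,b); print('lid z',np.nanmedian(W[bl][:,2]),'bar top',np.nanpercentile(W[og][:,2],[50,90,98]))
```

```text
-7.118585770566206 0.5278435280982665 -6.966071246314465 -7.271100294817947 [ 0.54797609 -0.12950382  0.16400991] 11.825
lid z 0.10496885821772 bar top [0.19560315 0.19603721 0.19639014]
```

View pics/side3_c.png

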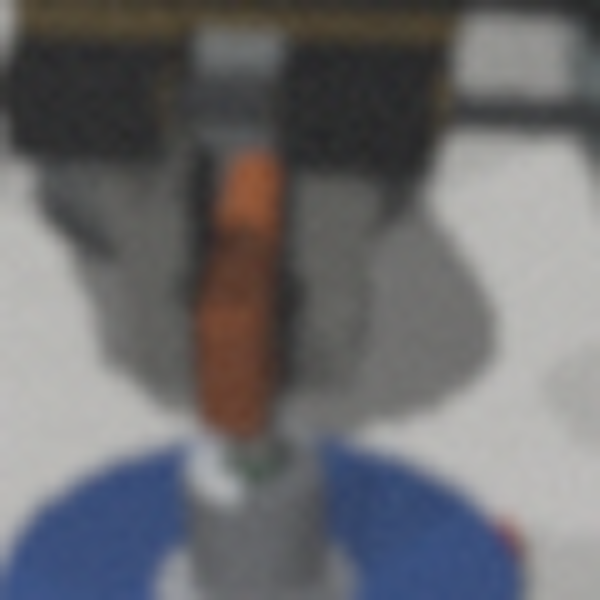

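Green stem shows at the sleeve's rim (crop 258,462). Force is 7.1 N, the bar is 20.5 mm up, and the lid is still seated. I'll pull on in 1 mm steps until the seal breaks.

Run:
```python
from h import *
from m import measure
for k in range(21,58):
    robot.servo_line([*C,.144+k*1e-3],speed=.02)
    F=robot.read_force()[2]
    if F>-6:
        F=np.mean([robot.read_force()[2] for _ in range(3)])
        print('drop?',k,F)
        if F>-6: break
robot.dwell(.4); print(k,F,robot.read_t(),robot.read_position())
F=[]
for i in range(8): robot.dwell(.05); F.append(robot.read_force()[2])
print('mean F',np.mean(F),robot.read_grip_width()*.088)
p,d=grab('side','side4'); W,bl,og=measure(p,d,'side',(265,110,355,250)); print('lid top z',np.nanmedian(W[bl][:,2]),'bar',np.nanpercentile(W[og][:,2],[50,98]))
crop('side4',(250,110,380,230),5)
```

```text
drop? 41 -1.3541284054365408
41 -1.3541284054365408 17.525 [ 0.54815325 -0.12952564  0.18527418]
mean F -1.8606032196009492 0.013730927519014743
lid top z 0.1436414463605959 bar [0.21620267 0.21716279]
```

View pics/side4_c.png

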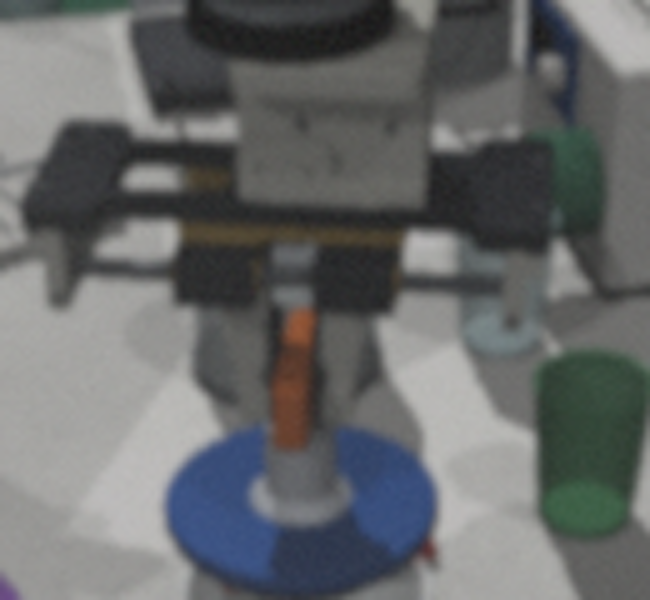

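The seal broke at 41 mm. The lid hangs level with its underside at about 0.135 m, held by the grip. I'll lower it 15 mm to bring that to about 0.119 m.

Run:
```python
from h import *
from m import measure
robot.servo_line([*C,.170],speed=.02); robot.dwell(1.0)
print(robot.read_position(),np.mean([robot.read_force()[2] for _ in range(5)]),robot.read_grip_width()*.088)
for cam,b in(('side',(265,130,355,260)),('top',(310,170,395,250))):
  zs=[]
  for i in range(2):
    p,d=grab(cam,f'{cam}5{i}'); W,bl,og=measure(p,d,cam,b); L=W[bl]; L=L[np.isfinite(L).all(1)]; z=np.median(L[:,2]); L=L[abs(L[:,2]-z)<.006]
    A=np.c_[L[:,:2]-C,np.ones(len(L))]; s=np.linalg.lstsq(A,L[:,2],rcond=None)[0]
    print(cam,len(L),'underside',z-.009,'tilt',s,'circle',cv2.minEnclosingCircle(L[:,:2].astype(np.float32)))
    robot.dwell(.4)
print(robot.read_t()); crop('side51',(250,110,380,260),4)
```

```text
[ 0.5479979  -0.12948596  0.1700036 ] -2.6629205871684833 0.013923292712712735
side 661 underside 0.11975602258283115 tilt [-0.00123371 -0.00122092  0.12873723] circle ((0.548107385635376, -0.13031283020973206), 0.05612774193286896)
side 667 underside 0.11972327475378176 tilt [-0.00125017 -0.00216503  0.12869178] circle ((0.5474708676338196, -0.13089756667613983), 0.05581550672650337)
top 337 underside 0.1196204131739186 tilt [ 0.01565412 -0.00291687  0.12907501] circle ((0.5299451351165771, -0.12722516059875488), 0.05314025655388832)
top 336 underside 0.119797524038959 tilt [ 0.0108547  -0.00548198  0.12900304] circle ((0.5300388336181641, -0.12739090621471405), 0.053281210362911224)
21.675
```

View pics/side51_c.png

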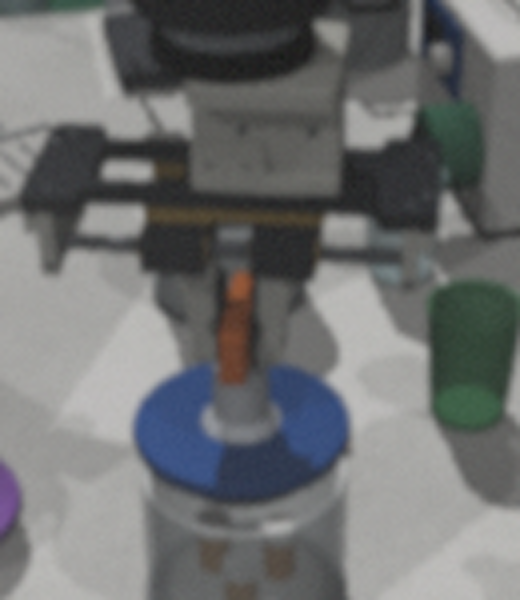

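The lid hangs level and centred over the canister with a clear gap, underside at 0.1197 m. I'm handing in the job.

```bash
python3 -c "
from rig import robot
robot.job_done()"
```

```text
the job is handed in; nothing more can be done
```

I tested the blue-lid canister's seal, broke it, and handed the job in at about 22 s with the lid still held above the canister. No verdict is reported.

- **Gauge hold:** I gripped the T-bar and held it 20 mm up for about 1.6 s. The force averaged 7.1 N, green showed at the sleeve's rim, and the lid was still seated.
- **Seal break:** I pulled on in 1 mm steps and the seal gave way at about 41 mm. Once settled, the lid's underside was about 40 mm above its seat. I didn't measure the peak of the snap itself.
- **Final position:** I lowered the lid 15 mm to leave a gap of about 25 mm, within the 12–32 mm allowed. The side camera showed it level within 0.003 rad and within about 2 mm of centre. Two looks 0.45 s apart gave the same height.
- **Grip:** The bar stayed at about 14 mm between the fingers, and the force settled at about 2.7 N, close to the lid's weight.

One check disagreed. In the last top-camera look, the fitted lid centre was off by about 18 mm in x. I put this down to the gripper hiding part of the lid, since only about 340 lid pixels were visible against about 1,800 at the start. I relied on the side view instead.

I didn't measure the other objects again afterwards, and the arm didn't go down near any of them.

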